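# Line up the sample bottles on the tilting tray

### The arm

A 6-joint arm with a two-finger parallel gripper is mounted at the origin on a cart in front of the work surface, level with it; the furniture and walls round the work are solid. World frame = base frame: x ahead of the robot, y to its left, z up, the work surface at z = 0. Lengths are in m, angles in rad, forces in N, time in s.
With the tool pointing down it reaches from about 0.3 to 0.875 m from the base axis. Payload 6.4 kg.
Tool frame: the origin (TCP) lies between the finger pads; the fingertips stand 25 mm ahead of it and the grasp point (between the pads) lies 6 mm ahead of it; z points along the fingers, y is the line along which they close (so a half turn about z gives the same grasp; the last joint's range is limited). The gripper opens to 85 mm and grips with 20 to 120 N. Pads are 22 mm wide; open, the fingers measure 114 mm over their backs; the gripper's body (76 mm by 85 mm) begins 54 mm behind the grasp point. The pads swing forward as they close: fully open they stand 13 mm farther back than shut.
Start: joints at [-0.206, 0.181, 1.607, -0, 1.354, -0.206], TCP at [0.575, 0, 0.256] pointing down, gripper open.
Joint ranges: [-2.99, 2.99], [-0.89, 2.07], [0.3, 2.58], [-1.14, 4.28], [0, 2.63], [-3.12, 3.12]. Speed limits (rad/s): [2.57, 2.57, 3.01, 3.14, 3.14, 3.14].

### API

Orientations are given as a unit quaternion [w, x, y, z].
In Python, from bench import ctrl gives the robot as it stands.
- The arm moves only by the tool servo_tool, never from a script. Its argument "series" is text: rows parted by semicolons, each of 7 numbers parted by spaces: the gripper command: -1 is fully open, 1 is shut, values between are in proportion, then the shift along the tool's x, y, z in m, then the turn, a rotation vector about the tool's x, y, z in degrees. A call has 1 to 12 rows; each row is the pose to reach, as a shift and turn from the pose commanded when the call began, along the tool's axes at that moment; what a row does not reach only later rows make up. A row lasts 1/12 s, in which the tool goes at most 41.7 mm and 7.16 degrees, less where a joint would pass 70% of its speed; a pose out of reach is approached as far as the arm can. A call with a gripper value outside its range is refused whole. The fingers move at their own pace and stop on an object; the grip force is fixed at half the most. Time passes only in rows, so rows that repeat a pose let the fingers close. It gives the time, the measured TCP pose, the force, the opening and the grip force at its end, in the units of the state.
- ctrl.get_obs(): the state, without advancing time (a new reading comes with each control period).
- ctrl.camera(name): name is "scene" or "side" or "wrist"; returns a dict with "img" (400x640x3 uint8, red, green, blue), "z_map" (400x640 float32, m along the optical axis (not along the pixel's ray), 0 where there is no reading), "fovy" (degrees; the focal length in pixels is half the picture's height over the tangent of half this angle, whatever the lens; pixels are square), "cx", "cy" (the principal point, pixels), "extrinsics" (4x4, takes a point from camera to world coordinates); the wrist camera has in their place "T_tool_cam" (4x4, takes a point from camera to tool coordinates, whose origin is the TCP and whose axes are the flange's). Camera axes: x right, y down, z forward; pixel columns grow to the right and rows downward; lengths in m; the calibration is good to about 2 mm. A picture is of the moment at which its call begins: read the wrist's pose just before it.
- ctrl.hand_in(): hands the job in; it is judged then, once.
The state is a dict: "time_s": time; "q": joint angles; "dq": joint speeds; "joint_efforts": joint torques, N m; "eef_pos": TCP position; "eef_rot": TCP orientation; "wrist_force": force on the tool from outside, world axes, zero at the start; "torque": the same for the moment, N m; "opening": opening from 0.0 (shut) to 1.0 (fully open); "grasp_force": force on a finger pad.
Only numpy, scipy, OpenCV 4.12 (cv2) and the standard library are available. Lean on these libraries where they do the work, as an engineer would, in place of code of your own. Each camera call takes 0.05 s, during which the arm holds its last target. There are 200 camera calls.

### The job

Line the three sample bottles up in one closed row along the back fence of the hinged tray, without touching the bottles: lift the tray steadily by its front handle until all three have slid flush against the fence, lower it gently until it is flat, then let go. Then push the follower along the fence until the row goes solid against the end stop, press it home with about 12 N, never more than 20, and leave it so, with the things round about in their places.

Things in the scene. Friction and masses are not known exactly. Their poses are not given: they have to be found in the camera images.
- tray_base: fixed grey frame under the tray, 28 mm high. Origin under its centre, on the worktop; x from the handle towards the fence, y along the fence towards the end stop, z up. With the tray flat its floor is at z = 26 mm, from x = -84 (10 mm front lip) to +75 (fence face) and y = -135 (10 mm lip) to +125 (end stop face). Hinge axis along y at x = +101, z = 17 mm.
- deck (a joint): hinge of the tray, rad: 0 flat on the frame, grows as the handle side is lifted, stop at 0.65. No latch or spring: it falls back when let go; the handle then carries 5 to 10 N. Its floor is slick: the bottles begin to slide at a tilt of 0.12 to 0.23 rad; jerked, or tilted past 0.45 rad before they slide, they may topple.
- handle (a point): middle of the tray's handle, a round grey-sleeved bar 14 mm thick along the frame's y, 90 mm of it free between two arms; it can turn between pinching fingers. With the tray flat it lies at x = -132, y = 0, z = 46 mm in the frame of tray_base, 44 mm in front of the front lip, open below.
- fence_corner (a point): point of the tray where floor, fence face and end stop face meet; moves with the tray. x out through the fence, y out through the end stop, z up from the floor (the bottles have negative x and y). The fence stands 50 mm, the end stop 42 mm above the floor; the fence runs on to y = -328 mm as the follower's rail.
- follower: slide on the fence rail: grey plastic shoe and an upright blade whose rubber pad, 8 to 40 mm above the floor, pushes the row. Origin on the floor where the pad's face meets the fence; axes as the tray's. Slides along y only, about 2 N of friction, stays where left. Starts 233 to 245 mm from the end stop; with the row closed it goes solid near 172 mm (54 + 54 + 64).
- follower_tab (a point): middle of the follower's grip tab: upright grey block on the shoe, 14 mm thick along x (across the fence), 26 mm long along y, top 104 mm above the tray's floor. This point is 86 mm above the floor, 54 mm behind the pushing face (its -y side) and straight over the fence rail, whose shoe ends 65 mm above the floor. Free on both sides.
- bottle_small_1: one of two equal square white plastic bottles with white caps, standing: 54 x 54 mm, 103 mm high, 0.08 to 0.17 kg. Origin at the centre of the underside, z up, x and y square to its sides. Starts at least 20 mm from the fence, square to it within 0.15 rad.
- bottle_small_2: the other small white-capped bottle, as bottle_small_1.
- bottle_large: square white plastic bottle with a red cap, standing: 64 x 64 mm, 137 mm high, 0.24 to 0.48 kg. Origin and axes as the small ones. Any of the three may stand nearest the end stop.
- pc_tower: fixed black computer case beside the tray on its end-stop side, 0.4 m tall: keep the arm in front of it, at less than 0.40 m from the base axis, when swinging in from the left. Origin under its centre, x along its length: it covers 199 mm either way along its x and 87 mm along its y. Behind the tray stands a monitor; on its other side a 0.64 m tall extractor from y = -0.37 on: keep the wrist clear of it.
- mouse: black computer mouse, 62 x 112 x 41 mm, a bystander on the worktop; origin at the centre of its underside.
- beaker: empty glass beaker, 55 mm wide, 71 mm high, a bystander behind the tray; origin at the centre of its underside.
- vial: small clear sample vial with a black cap, 27 mm wide, 68 mm high, a bystander behind the tray; origin at the centre of its underside.

How it is judged:
By the outcome, as a careful person would: the job done as asked, in the order asked, and still so for the second after the job is handed in, with the robot touching nothing.
It also fails if it takes over 58 s, if anything falls off the work surface, if the arm or the gripper's body presses on something with over 40 N, if the wrist force passes 120 N, or if a joint passes its speed limit or range.

## Working session

There is one attempt and no reset: what is moved stays moved. The work goes in short steps, Python scripts to look and compute and a tool call to move; the robot and the scene stay as the last step left them, time stands still between calls to the robot, and variables do not carry over. Pictures are saved under pics/ and viewed, at most 10 in all, crops included, and the job is handed in when it is done.

Besides the shell and the picture viewer there is one more tool, called after ">>>" as name(argument=value, ...) on one line, values as JSON. servo_tool: Moves the arm, as the interface text tells. Its arguments: {"type":"object","properties":{"series":{"type":"string"}},"required":["series"]}

```bash
ls; mkdir -p pics; cat > h.py <<'E'
import numpy as np, cv2
from bench import ctrl
from scipy.spatial.transform import Rotation as R
def obs(): return ctrl.get_obs()
def Tt(o):
    T=np.eye(4);q=o["eef_rot"];T[:3,:3]=R.from_quat([q[1],q[2],q[3],q[0]]).as_matrix();T[:3,3]=o["eef_pos"];return T
def cloud(name):
    o=obs();c=ctrl.camera(name);z=c["z_map"];f=200/np.tan(np.radians(c["fovy"])/2)
    v,u=np.mgrid[:400,:640];P=np.stack([(u-c["cx"])/f*z,(v-c["cy"])/f*z,z],-1)
    T=c["extrinsics"] if "extrinsics" in c else Tt(o)@c["T_tool_cam"]
    T=np.array(T);W=P@T[:3,:3].T+T[:3,3];W[z==0]=np.nan
    return c["img"],W,T,f,c
def st():
    o=obs();print({k:np.round(o[k],4).tolist() for k in o})
E
cat > a.py <<'E'
from h import *
st()
for n in ("scene","side"):
    im,W,T,f,c=cloud(n); cv2.imwrite(f"pics/{n}0.png",im[...,::-1]); np.savez(f"{n}0.npz",im=im,W=W,T=T,f=f)
    print(n,np.round(T,3).tolist(),f,c["cx"],c["cy"],np.isfinite(W).mean())
E
python3 a.py
```

```text
pics
{'time_s': 0.0, 'q': [-0.2063, 0.1815, 1.608, 0.0, 1.3538, -0.2063], 'dq': [0.0004, 0.0009, 0.0002, 0.0013, -0.0006, -0.0004], 'joint_efforts': [0.0003, -44.4869, -35.1341, -0.0003, 0.0091, 0.0], 'eef_pos': [0.5745, 0.0001, 0.2554], 'eef_rot': [-0.0007, 0.7071, 0.7071, -0.0005], 'wrist_force': [0.2421, -0.0952, 0.2578], 'torque': [-0.0251, 0.0073, 0.0501], 'grasp_force': 0.0, 'opening': 1.0004}
scene [[0.398, -0.711, 0.581, -0.078], [-0.917, -0.318, 0.239, -0.341], [0.014, -0.628, -0.778, 0.977], [0.0, 0.0, 0.0, 1.0]] 441.2132932205578 318.7291685854102 210.0444277835439 0.9960859375
side [[0.655, -0.636, 0.408, 0.15], [-0.756, -0.557, 0.344, -0.43], [0.008, -0.534, -0.845, 0.987], [0.0, 0.0, 0.0, 1.0]] 420.3166667275777 320.7250441690466 207.91239397737078 0.99596484375
```

View pics/scene0.png

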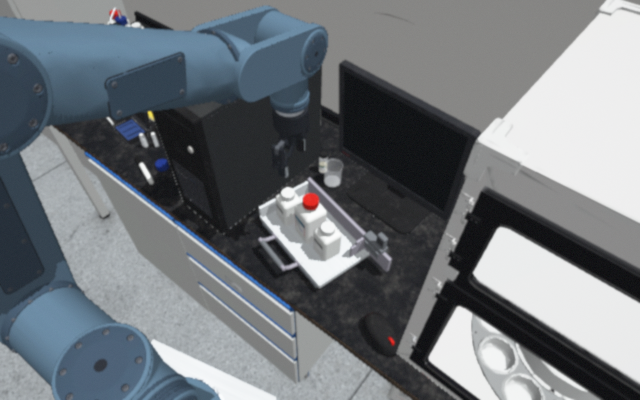

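View pics/side0.png

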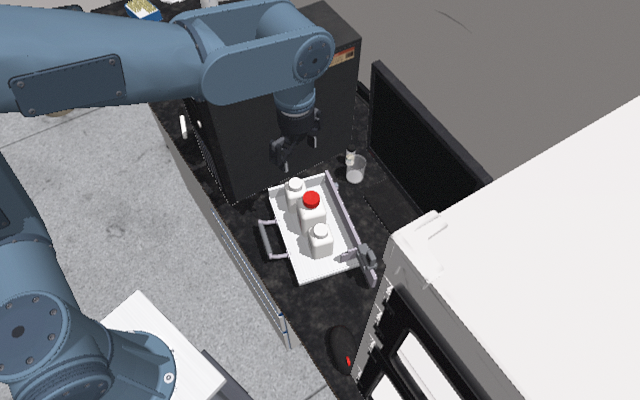

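The scene view shows the tray at about (310,230) with the handle at (270,255) and the follower at (375,245). In the side view the handle is at (266,240) and the follower at (368,258). Small bottles stand at both ends of the row, with the large red-capped one between them.

```bash
cat > b.py <<'E'
from h import *
for n in ("scene","side"):
    d=np.load(f"{n}0.npz");im,W=d["im"].astype(int),d["W"]
    def at(u,v): return np.round(W[v,u],3).tolist()
    x,y,z=W[...,0],W[...,1],W[...,2]
    roi=(x>.3)&(x<.95)&(y>-.4)&(y<.25)
    fl=roi&(abs(z-.026)<.006)&(im.min(2)>150)
    k,l,s,c=cv2.connectedComponentsWithStats(fl.astype(np.uint8))
    i=1+np.argmax(s[1:,4]); P=W[fl][:,:2]; 
    print(n,"floor",fl.sum(),s[i],cv2.minAreaRect(P.astype(np.float32)),np.nanmedian(z[fl]))
    # red cap
    r=roi&(im[...,0]>150)&(im[...,1]<60); print("red",np.nanmedian(W[r],0).round(3),r.sum(), z[r&(z>.12)].max() if (r&(z>.12)).any() else None)
    for h0,nm in ((.129,"smallcap"),(.163,"largecap")):
        m=roi&(abs(z-h0)<.005)&((im.min(2)>120)|r)
        k,l,s,c=cv2.connectedComponentsWithStats(m.astype(np.uint8))
        for j in range(1,k):
            if s[j,4]>15: print(nm,s[j].tolist(),W[l==j].mean(0).round(3))
    # height-coded map
    hm=np.where(roi,np.clip(z*255/.18,0,255),0);hm=cv2.applyColorMap(np.nan_to_num(hm).astype(np.uint8),cv2.COLORMAP_TURBO)
    a=(slice(150,320),slice(230,420)) 
    cv2.imwrite(f"pics/{n}_h.png",np.hstack([cv2.resize(im[a].astype(np.uint8)[...,::-1],None,fx=2,fy=2),cv2.resize(hm[a],None,fx=2,fy=2,interpolation=0)]))
    # edge points
E
python3 b.py
```

```text
scene floor 1761 [ 260  203  101   84 1662] ((0.5943266153335571, -0.0649469792842865), (0.3224117159843445, 0.2805647552013397), 60.15522766113281) 0.025221287335295828
red [ 0.548 -0.062  0.161] 179 0.16499105500301026
smallcap [281, 188, 14, 11, 121] [0.574 0.016 0.128]
smallcap [295, 203, 31, 19, 251] [ 0.54  -0.062  0.128]
smallcap [321, 222, 14, 12, 139] [ 0.515 -0.12   0.128]
smallcap [379, 233, 8, 8, 29] [ 0.542 -0.25   0.129]
smallcap [405, 331, 9, 9, 21] [ 0.33  -0.374  0.129]
largecap [302, 194, 16, 13, 155] [ 0.551 -0.059  0.161]
largecap [407, 325, 13, 9, 33] [ 0.33  -0.377  0.163]
side floor 2499 [ 271  183   87   98 2221] ((0.5997428894042969, -0.07623955607414246), (0.3011232614517212, 0.28559646010398865), 61.03295135498047) 0.027369981450444003
red [ 0.551 -0.062  0.163] 187 0.16801534519826256
smallcap [480, 162, 17, 17, 30] [ 0.933 -0.329  0.13 ]
smallcap [288, 177, 14, 13, 139] [0.577 0.016 0.13 ]
smallcap [296, 197, 30, 22, 283] [ 0.545 -0.064  0.129]
smallcap [313, 223, 15, 14, 166] [ 0.518 -0.119  0.13 ]
smallcap [367, 250, 9, 10, 46] [ 0.545 -0.248  0.131]
largecap [477, 148, 7, 7, 18] [ 0.944 -0.289  0.163]
largecap [485, 154, 20, 20, 37] [ 0.932 -0.333  0.163]
largecap [303, 190, 17, 16, 171] [ 0.554 -0.059  0.163]
```

View pics/side_h.png

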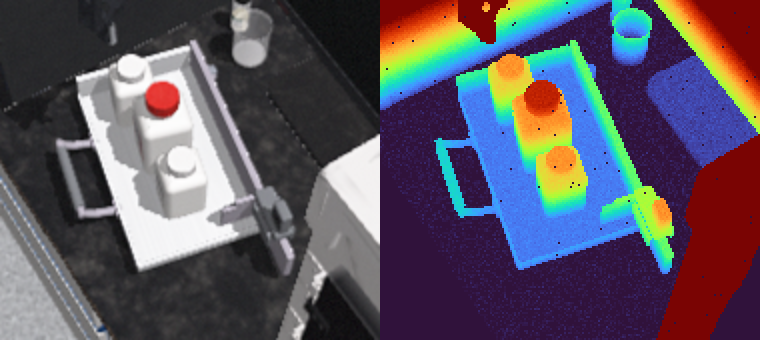

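The height map shows the handle bar from about (261,222) to (270,256) in the full side image and the tab top at (371,254). The fence runs from (326,171) to (375,280).

```bash
cat > c.py <<'E'
from h import *
for n,box in (("scene",None),("side",None)):
    d=np.load(f"{n}0.npz");im,W=d["im"].astype(int),d["W"]
    x,y,z=W[...,0],W[...,1],W[...,2]
    roi=(x>.3)&(x<.8)&(y>-.4)&(y<.1)
    fl=roi&(abs(z-.026)<.005)&(im.min(2)>170)
    k,l,s,c=cv2.connectedComponentsWithStats(fl.astype(np.uint8));fl=l==1+np.argmax(s[1:,4])
    # yaw and offset fit: fence top z~.076
    m=roi&(abs(z-.076)<.004)
    k,l,s,c=cv2.connectedComponentsWithStats(m.astype(np.uint8),connectivity=8)
    P=W[m][:,:2]
    # ransac line
    best=0;rng=np.random.default_rng(0)
    for _ in range(800):
        a,b=P[rng.choice(len(P),2,False)];t=b-a;L=np.linalg.norm(t)
        if L<.08: continue
        nn=np.array([-t[1],t[0]])/L;e=abs((P-a)@nn)<.005
        if e.sum()>best: best=e.sum();B=e
    Q=P[B];vx,vy,x0,y0=cv2.fitLine(Q.astype(np.float32),cv2.DIST_HUBER,0,.01,.01).ravel()
    if vy<0: vx,vy=-vx,-vy
    Y=np.array([vx,vy]);X=np.array([vy,-vx]);print(n,"Y",Y,"yaw",np.degrees(np.arctan2(-vx,vy)),best)
    F=Q; print("fence x'",np.percentile(F@X,[2,50,98]).round(4)," y'",np.percentile(F@Y,[1,99]).round(4))
    G=W[fl][:,:2];print("floor x'",np.percentile(G@X,[.5,99.5]).round(4)," y'",np.percentile(G@Y,[.5,99.5]).round(4))
    h=roi&(abs(z-.05)<.006); p=W[...,:2]@X; x0=np.percentile(G@X,.5)
    h&=(p<x0-.02)&(p>x0-.07)
    H=W[h];top=H[:,2]>.046
    print("handle",h.sum(),"x'",np.percentile(H[:,:2]@X,[5,50,95]).round(4),"y'",np.percentile(H[:,:2]@Y,[2,50,98]).round(4),"mean",H.mean(0).round(4))
    t=roi&(abs(z-.13)<.004)&(abs(x-.545)<.03)&(abs(y+.249)<.03);T=W[t];print("tab x'",(T[:,:2]@X).min(),(T[:,:2]@X).max(),"y'",(T[:,:2]@Y).min(),(T[:,:2]@Y).max(),"mid",T.mean(0).round(4))
E
python3 c.py
```

```text
scene Y [0.4905634  0.87140554] yaw -29.377615 287
fence x' [0.589  0.5935 0.5985]  y' [0.0121 0.3559]
floor x' [0.4337 0.5765]  y' [0.0831 0.3384]
handle 212 x' [0.3763 0.3815 0.3885] y' [0.1578 0.2093 0.2673] mean [ 0.4357 -0.0045  0.05  ]
tab x' 0.586679048239892 0.5994078286018127 y' 0.0363201933947617 0.061659992430260706 mid [ 0.541  -0.2482  0.1285]
side Y [0.49513075 0.86881846] yaw -29.678373 340
fence x' [0.5906 0.5951 0.6   ]  y' [0.0182 0.4248]
floor x' [0.4329 0.5763]  y' [0.0882 0.3441]
handle 221 x' [0.3776 0.384  0.3908] y' [0.1627 0.2132 0.2723] mean [ 0.44   -0.0039  0.0516]
tab x' 0.5887296251448372 0.6028277515139575 y' 0.04108245918305935 0.06866860874185741 mid [ 0.5441 -0.248   0.1308]
```

>>> servo_tool(series="0 0 -0.137 0 0 0 7; 0 0 -0.137 0 0 0 14; 0 0 -0.137 0 0 0 21; 0 0 -0.137 0.05 0 0 28; 0 0 -0.137 0.05 0 0 29.5; 0 0 -0.137 0.05 0 0 29.5; 0 0 -0.137 0.05 0 0 29.5")

```text
time_s: 0.68
eef_pos: [0.4385, -0.0001, 0.2063]
eef_rot: [-0.001, 0.863, 0.505, -0.0]
wrist_force: [0.5, 0.3, 0.6]
opening: 0.505
grasp_force: 0.0
```

```bash
cat > d.py <<'E'
from h import *
st()
for n in ("wrist","side"):
    im,W,T,f,c=cloud(n);cv2.imwrite(f"pics/{n}1.png",im[...,::-1]);np.savez(f"{n}1.npz",im=im,W=W)
E
python3 d.py
```

```text
{'time_s': 0.6833, 'q': [-0.2722, -0.0799, 1.986, 0.0001, 1.237, 0.2397], 'dq': [0.0023, 0.0061, -0.046, 0.0015, 0.0002, 0.0044], 'joint_efforts': [0.1395, -28.8727, -31.0712, -0.0074, 0.0773, 0.1065], 'eef_pos': [0.4385, -0.0001, 0.2063], 'eef_rot': [-0.0005, 0.8631, 0.505, -0.0004], 'wrist_force': [0.5043, 0.3405, 0.6463], 'torque': [-0.0289, 0.043, 0.017], 'grasp_force': 0.0, 'opening': 0.5045}
```

View pics/wrist1.png

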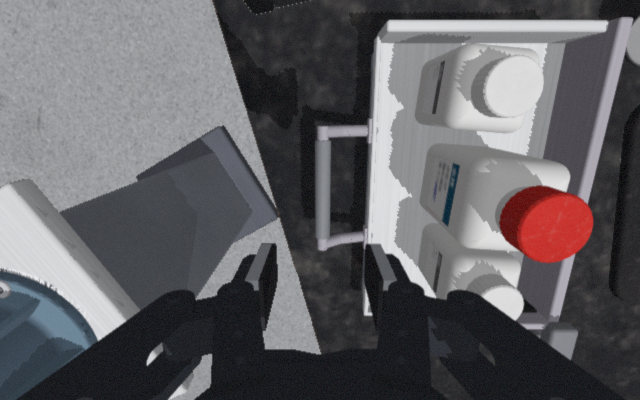

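The wrist view shows the handle bar vertical at column 322, from row 130 to row 245, roughly centred between the fingers in x'. I'll measure it now.

```bash
cat > e.py <<'E'
from h import *
d=np.load("wrist1.npz");im,W=d["im"],d["W"]
w=W[110:260,300:345];m=(w[...,2]>.04)&(w[...,2]<.065);P=w[m]
a=np.radians(-29.5);X=np.array([np.cos(a),np.sin(a)]);Y=np.array([-np.sin(a),np.cos(a)])
q=w[m];px=q[:,:2]@X;py=q[:,:2]@Y
print("z",np.percentile(q[:,2],[2,50,98]))
bar=(px<np.percentile(px,5)+.014);print("bar x'",px[bar].min(),px[bar].max(),np.median(px[bar]),"y'",py[bar].min(),py[bar].max())
t=np.polyfit(py[(bar)],px[bar],1);print("yaw err deg",np.degrees(np.arctan(t[0])))
tc=np.array([.4385,-.0001]);print("tcp",tc@X,tc@Y)
E
python3 e.py
```

```text
z [0.04098155 0.0515302  0.0541717 ]
bar x' 0.3757610734942494 0.39068804758198133 0.38280896285855326 y' 0.1588952311158656 0.2727881209455071
yaw err deg 0.21578823026059035
tcp 0.3817002150256564 0.21584069553577637
```

>>> servo_tool(series="0 0 0.001 0.03 0 0 0; 0 0 0.001 0.06 0 0 0; 0 0 0.001 0.09 0 0 0; 0 0 0.001 0.115 0 0 0; 0 0 0.001 0.135 0 0 0; 0 0 0.001 0.148 0 0 0; 0 0 0.001 0.154 0 0 0; 0 0 0.001 0.154 0 0 0; 0.2 0 0.001 0.154 0 0 0; 0.4 0 0.001 0.154 0 0 0; 0.6 0 0.001 0.154 0 0 0; 0.8 0 0.001 0.154 0 0 0")

```text
time_s: 1.78
eef_pos: [0.4398, -0.0006, 0.0536]
eef_rot: [0.001, 0.864, 0.504, 0.001]
wrist_force: [-1.9, 0.1, 4.3]
opening: 0.138
grasp_force: 58.4
```

>>> servo_tool(series="1 0 0 0 0 0 0; 1 0 0 0 0 0 0; 1 0 0 0 0 0 0; 1 0 0 0 0 0 0; 1 0 0 0 0 0 0; 1 0 0 0 0 0 0")

```text
time_s: 2.28
eef_pos: [0.4398, -0.0006, 0.0535]
eef_rot: [0.001, 0.864, 0.504, 0.001]
wrist_force: [-1.6, 0.6, 5.5]
opening: 0.141
grasp_force: 58.5
```

>>> servo_tool(series="1 0 0.0001 -0.001 0 0 0; 1 0 0.0003 -0.0022 0 0 0; 1 0 0.0005 -0.0036 0 0 0; 1 0 0.0007 -0.0052 0 0 0; 1 0 0.001 -0.0068 0 0 0; 1 0 0.0012 -0.0084 0 0 0; 1 0 0.0015 -0.01 0 0 0; 1 0 0.0018 -0.0117 0 0 0; 1 0 0.0021 -0.0134 0 0 0; 1 0 0.0024 -0.0151 0 0 0; 1 0 0.0028 -0.0168 0 0 0; 1 0 0.0031 -0.0185 0 0 0")

```text
time_s: 3.28
eef_pos: [0.442, -0.0019, 0.0708]
eef_rot: [0.0, 0.864, 0.504, 0.001]
wrist_force: [7.2, 0.6, -9.4]
opening: 0.141
grasp_force: 58.2
```

>>> servo_tool(series="1 0 0.0005 -0.0022 0 0 0; 1 0 0.001 -0.0045 0 0 0; 1 0 0.0016 -0.0068 0 0 0; 1 0 0.0022 -0.0092 0 0 0; 1 0 0.0029 -0.0115 0 0 0; 1 0 0.0035 -0.0137 0 0 0; 1 0 0.0042 -0.016 0 0 0; 1 0 0.0048 -0.0182 0 0 0; 1 0 0.0055 -0.0205 0 0 0; 1 0 0.0061 -0.0227 0 0 0; 1 0 0.0067 -0.025 0 0 0; 1 0 0.0074 -0.0272 0 0 0")

```text
time_s: 4.28
eef_pos: [0.4481, -0.0053, 0.0979]
eef_rot: [-0.0, 0.864, 0.504, 0.0]
wrist_force: [5.2, 2.5, -8.6]
opening: 0.139
grasp_force: 58.3
```

```bash
sed 's/1\.png/2.png/;s/1\.npz/2.npz/;s/("wrist","side")/("scene","side")/;s/^st()//' d.py > d2.py; cat >> d2.py <<'E'
# bottle caps in tilted tray coordinates
import sys
def caps(W,im,a):
    y=np.radians(-29.5);c,s=np.cos(y),np.sin(y);X=np.array([c,s]);Y=np.array([-s,c])
    p=W[...,:2]@X-.6155;q=W[...,:2]@Y-.2155;h=W[...,2]-.017
    tx=np.cos(a)*p-np.sin(a)*h; tz=np.sin(a)*p+np.cos(a)*h-.009
    tx=tx+.101
    for nm,hh in (("small",.103),("large",.137)):
        m=(abs(tz-hh)<.005)&(abs(tx)<.1)&(q>-.15)&(q<.14)&(im.max(2)>110)
        k,l,st_,_=cv2.connectedComponentsWithStats(m.astype(np.uint8))
        for j in range(1,k):
            if st_[j,4]>40:print(nm,st_[j,4],"tray x,y",tx[l==j].mean().round(4),q[l==j].mean().round(4))
    return tx,q,tz
if len(sys.argv)>1: caps(W,im,float(sys.argv[1]))
E
python3 d2.py .19
```

```text
small 132 tray x,y -0.017 0.0826
small 294 tray x,y -0.0094 -0.0012
small 159 tray x,y -0.0025 -0.0644
large 200 tray x,y -0.0022 0.0073
```

>>> servo_tool(series="1 0 0.0005 -0.0014 0 0 0; 1 0 0.001 -0.0029 0 0 0; 1 0 0.0015 -0.0044 0 0 0; 1 0 0.0021 -0.0059 0 0 0; 1 0 0.0026 -0.0073 0 0 0; 1 0 0.0032 -0.0088 0 0 0; 1 0 0.0038 -0.0103 0 0 0; 1 0 0.0043 -0.0117 0 0 0; 1 0 0.0049 -0.0132 0 0 0; 1 0 0.0055 -0.0147 0 0 0; 1 0 0.0061 -0.0161 0 0 0; 1 0 0.0067 -0.0176 0 0 0")

```text
time_s: 5.38
eef_pos: [0.4535, -0.0085, 0.1154]
eef_rot: [-0.001, 0.864, 0.504, -0.0]
wrist_force: [3.5, 3.0, -6.1]
opening: 0.139
grasp_force: 58.4
```

```bash
python3 d2.py .27
```

```text
small 126 tray x,y 0.0474 0.081
small 273 tray x,y 0.0342 -0.0024
small 149 tray x,y 0.0473 -0.0643
large 190 tray x,y 0.0419 0.0064
```

>>> servo_tool(series="1 0 0.0008 -0.0018 0 0 0; 1 0 0.0016 -0.0036 0 0 0; 1 0 0.0024 -0.0054 0 0 0; 1 0 0.0032 -0.0072 0 0 0; 1 0 0.004 -0.009 0 0 0; 1 0 0.0049 -0.0107 0 0 0; 1 0 0.0049 -0.0107 0 0 0; 1 0 0.0049 -0.0107 0 0 0; 1 0 0.0049 -0.0107 0 0 0; 1 0 0.0049 -0.0107 0 0 0")

```text
time_s: 6.32
eef_pos: [0.4574, -0.0107, 0.1261]
eef_rot: [-0.001, 0.864, 0.504, -0.0]
wrist_force: [1.8, 4.1, -3.9]
opening: 0.14
grasp_force: 58.5
```

```bash
cat > k.py <<'E'
exec(open('d2.py').read().split("if len(sys")[0])
a=float(sys.argv[1]);tx,q,tz=caps(W,im,a)
# body tops (shoulder) front-face yaw: side faces at mid height facing handle
for y0 in (.081,.003,-.065):
    m=(abs(q-y0)<.02)&(tz>.03)&(tz<.07)&(tx<.035)&(tx>-.03)&(im.min(2)>60)
    if m.sum()>20:
        t=np.polyfit(q[m],tx[m],1);print(y0,m.sum(),"front x",np.median(tx[m]).round(4),"yaw",t[0].round(3))
v=im[130:330,220:430][...,::-1];cv2.imwrite(f"pics/{sys.argv[2]}.png",cv2.resize(v,None,fx=2.5,fy=2.5))
E
python3 k.py .32 tilt
```

```text
small 123 tray x,y 0.0465 0.0809
small 275 tray x,y 0.0325 -0.0013
small 148 tray x,y 0.0467 -0.0642
large 183 tray x,y 0.0412 0.0063
0.081 116 front x 0.022 yaw -0.019
0.003 116 front x 0.0117 yaw -0.017
-0.065 133 front x 0.0223 yaw -0.031
```

View pics/tilt.png

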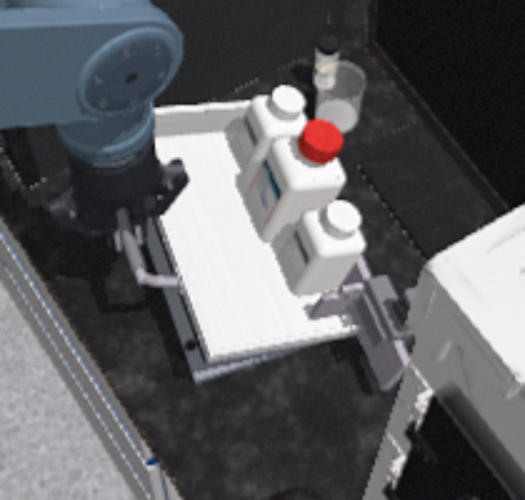

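The tilted view shows all three bottles standing flush along the fence: caps at (288,102), (321,140) and (341,219). Now I'll lower the tray.

>>> servo_tool(series="1 0 -0.0005 0.001 0 0 0; 1 0 -0.0012 0.0025 0 0 0; 1 0 -0.0021 0.0045 0 0 0; 1 0 -0.0031 0.0068 0 0 0; 1 0 -0.0041 0.0091 0 0 0; 1 0 -0.0052 0.0115 0 0 0; 1 0 -0.0061 0.0136 0 0 0; 1 0 -0.0069 0.0157 0 0 0; 1 0 -0.0077 0.0178 0 0 0; 1 0 -0.0085 0.0198 0 0 0; 1 0 -0.0093 0.0218 0 0 0; 1 0 -0.01 0.0238 0 0 0")

```text
time_s: 7.42
eef_pos: [0.4494, -0.0061, 0.1028]
eef_rot: [-0.0, 0.864, 0.504, 0.0]
wrist_force: [-0.5, 5.2, 1.0]
opening: 0.139
grasp_force: 58.9
```

>>> servo_tool(series="1 0 -0.0007 0.0022 0 0 0; 1 0 -0.0014 0.0044 0 0 0; 1 0 -0.0021 0.0066 0 0 0; 1 0 -0.0028 0.0088 0 0 0; 1 0 -0.0035 0.011 0 0 0; 1 0 -0.0042 0.0132 0 0 0; 1 0 -0.0048 0.0154 0 0 0; 1 0 -0.0054 0.0176 0 0 0; 1 0 -0.006 0.0198 0 0 0; 1 0 -0.0065 0.022 0 0 0; 1 0 -0.007 0.0242 0 0 0; 1 0 -0.0075 0.0264 0 0 0")

```text
time_s: 8.42
eef_pos: [0.4429, -0.0025, 0.0762]
eef_rot: [-0.0, 0.864, 0.504, 0.0]
wrist_force: [1.4, 5.5, -1.3]
opening: 0.137
grasp_force: 59.1
```

>>> servo_tool(series="1 0 -0.0006 0.002 0 0 0; 1 0 -0.0011 0.0041 0 0 0; 1 0 -0.0016 0.0062 0 0 0; 1 0 -0.002 0.0083 0 0 0; 1 0 -0.0024 0.0104 0 0 0; 1 0 -0.0028 0.0124 0 0 0; 1 0 -0.0032 0.0144 0 0 0; 1 0 -0.0036 0.0163 0 0 0; 1 0 -0.0039 0.018 0 0 0; 1 0 -0.0041 0.0195 0 0 0; 1 0 -0.0043 0.0207 0 0 0; 1 0 -0.0044 0.0216 0 0 0")

```text
time_s: 9.42
eef_pos: [0.4397, -0.0008, 0.0554]
eef_rot: [0.0, 0.864, 0.504, 0.0]
wrist_force: [-3.9, 4.9, 18.6]
opening: 0.141
grasp_force: 62.2
```

>>> servo_tool(series="1 0 -0.0001 0.0005 0 0 0; 1 0 -0.0001 0.001 0 0 0; 1 0 -0.0002 0.0015 0 0 0; 1 0 -0.0002 0.002 0 0 0; 1 0 -0.0002 0.002 0 0 0; 1 0 -0.0002 0.002 0 0 0")

```text
time_s: 9.92
eef_pos: [0.4398, -0.0008, 0.0553]
eef_rot: [0.0, 0.864, 0.504, 0.0]
wrist_force: [-9.9, 5.8, 32.9]
opening: 0.136
grasp_force: 63.6
```

>>> servo_tool(series="1 0 0 -0.001 0 0 0; 1 0 0 -0.002 0 0 0; 1 0 0 -0.0025 0 0 0; 1 0 0 -0.0025 0 0 0")

```text
time_s: 10.25
eef_pos: [0.4397, -0.0008, 0.0555]
eef_rot: [0.001, 0.864, 0.504, 0.001]
wrist_force: [2.2, 4.1, 4.5]
opening: 0.139
grasp_force: 60.5
```

>>> servo_tool(series="0.7 0 0 0 0 0 0; 0.6 0 0 0 0 0 0; 0.5 0 0 0 0 0 0; 0.3 0 0 0 0 0 0; 0.1 0 0 0 0 0 0; 0 0 0 0 0 0 0; 0 0 0 -0.01 0 0 0; 0 0 0 -0.035 0 0 0; 0 0 0 -0.07 0 0 0; 0 0 0 -0.105 0 0 0; 0 0 0 -0.14 0 0 0; 0 0 0 -0.16 0 0 0")

```text
time_s: 11.25
eef_pos: [0.4401, -0.0008, 0.2197]
eef_rot: [0.002, 0.864, 0.504, 0.002]
wrist_force: [0.9, -0.4, -0.2]
opening: 0.498
grasp_force: 0.0
```

```bash
cat > f.py <<'E'
exec(open('d2.py').read().split("# bottle caps")[0].replace("2.png","3.png").replace("2.npz","3.npz"))
import sys
exec("def caps"+open('d2.py').read().split("def caps")[1].split("if len(sys")[0])
for n in ("scene","side"):
    d=np.load(n+"3.npz");im,W=d["im"],d["W"];print(n);tx,q,tz=caps(W,im,0.)
    m=(abs(W[...,2]-.13)<.004)&(tx>.06)&(tx<.1)&(q<-.1)&(q>-.25);print("tab",m.sum(),"x",tx[m].min(),tx[m].max(),"y",q[m].min(),q[m].max(),W[m].mean(0))
    m=(abs(tx+.132)<.01)&(abs(q)<.04)&(W[...,2]<.08)&(W[...,2]>.035);print("handle z top",np.percentile(W[m][:,2],[50,95]) if m.sum() else 0)
    m=(abs(tx+.06)<.015)&(abs(q)<.1);print("floor z front",np.nanmedian(W[m][:,2]));m=(abs(q-.0)<.12)&(tx>.076)&(tx<.084);
    for y0 in (.081,.003,-.065):
        m=(abs(q-y0)<.02)&(tz>.03)&(tz<.07)&(tx<.035)&(tx>-.03)&(im.min(2)>60)
        if m.sum()>20: print(y0,"front x",np.median(tx[m]).round(4),"yaw",np.polyfit(q[m],tx[m],1)[0].round(3))
E
python3 f.py
```

```text
scene
small 114 tray x,y 0.0468 0.0793
small 234 tray x,y 0.0341 -0.0041
small 137 tray x,y 0.047 -0.0664
large 171 tray x,y 0.0419 0.0044
tab 47 x 0.07139272281350742 0.08579103046560835 y -0.17717177674015566 -0.1534921286947831 [ 0.54125247 -0.24851514  0.1284408 ]
handle z top [0.0508073  0.05404894]
floor z front 0.024242691577763265
0.081 front x 0.021 yaw -0.013
0.003 front x 0.0108 yaw -0.001
-0.065 front x 0.0211 yaw 0.004
side
small 127 tray x,y 0.0492 0.0816
small 284 tray x,y 0.0391 -0.0037
small 164 tray x,y 0.0495 -0.0639
large 207 tray x,y 0.0442 0.0064
tab 68 x 0.07410874415670446 0.0886322961584797 y -0.17568893644896927 -0.14834411793400218 [ 0.54398515 -0.24756892  0.13038191]
handle z top [0.05265955 0.05626908]
floor z front 0.02777633688269021
0.081 front x 0.0229 yaw -0.017
0.003 front x 0.0127 yaw -0.013
-0.065 front x 0.0231 yaw -0.03
```

>>> servo_tool(series="0 -0.015 0.02 0 0 0 0; 0 -0.035 0.045 0 0 0 0; 0 -0.055 0.071 0 0 0 0; 0 -0.075 0.097 0 0 0 0; 0 -0.095 0.123 0 0 0 0; 0 -0.115 0.149 0 0 0 0; 0 -0.135 0.175 0 0 0 0; 0 -0.15 0.195 0 0 0 0; 0 -0.16 0.206 0 0 0 0; 0 -0.1635 0.211 0 0 0 0; 0 -0.1635 0.211 0 0 0 0; 0 -0.1635 0.211 0 0 0 0")

```text
time_s: 12.35
eef_pos: [0.5414, -0.2458, 0.2142]
eef_rot: [-0.001, 0.864, 0.504, -0.0]
wrist_force: [0.3, 0.5, 0.5]
opening: 0.496
grasp_force: 0.0
```

```bash
cat > g.py <<'E'
from h import *
st()
im,W,T,f,c=cloud("wrist");cv2.imwrite("pics/wrist4.png",im[...,::-1]);np.savez("wrist4.npz",im=im,W=W)
o=obs();M=np.linalg.inv(Tt(o));L=W@M[:3,:3].T+M[:3,3]
z=W[...,2];m=(abs(z-.130)<.005)&(abs(L[...,0])<.04)&(abs(L[...,1])<.03)
print(m.sum(),np.nonzero(m)[0].mean() if m.any() else 0);P=L[m]
print("tab top in tool: x",np.percentile(P[:,0],[1,50,99]),"y",np.percentile(P[:,1],[1,50,99]),"z",np.median(z[m]))
E
python3 g.py
```

```text
{'time_s': 12.35, 'q': [-0.6258, 0.2643, 1.5949, 0.0003, 1.2844, -0.1109], 'dq': [0.0165, -0.0162, 0.0129, 0.0006, 0.0007, 0.0016], 'joint_efforts': [-0.866, -47.1579, -34.6907, -0.0663, -0.0736, -0.0197], 'eef_pos': [0.5414, -0.2458, 0.2142], 'eef_rot': [-0.001, 0.8639, 0.5037, -0.0003], 'wrist_force': [0.2678, 0.5372, 0.4711], 'torque': [0.0063, 0.0026, -0.0038], 'grasp_force': 0.0, 'opening': 0.4956}
742 216.88274932614556
tab top in tool: x [-0.01313568  0.00041366  0.01186685] y [-0.00429058  0.00252298  0.00944106] z 0.13003084579053897
```

View pics/wrist4.png

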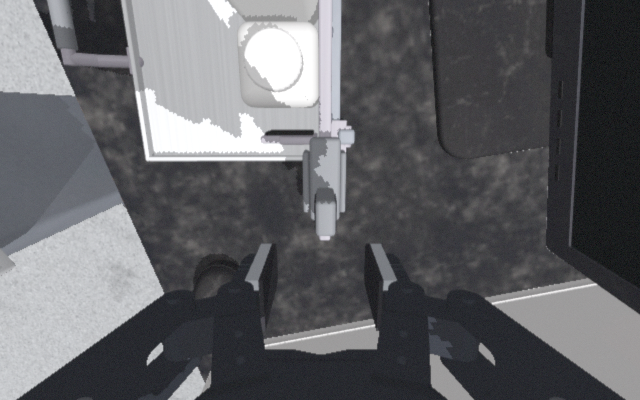

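The wrist view shows the tab top at about (325,213), 2.5 mm along tool y from the gripper centre, with the small bottle flush on the fence at (275,60).

>>> servo_tool(series="0 0 0.0025 0.015 0 0 0; 0 0 0.0025 0.04 0 0 0; 0 0 0.0025 0.065 0 0 0; 0 0 0.0025 0.082 0 0 0; 0 0 0.0025 0.091 0 0 0; 0 0 0.0025 0.094 0 0 0; 0 0 0.0025 0.094 0 0 0; 0.3 0 0.0025 0.094 0 0 0; 0.5 0 0.0025 0.094 0 0 0; 0.6 0 0.0025 0.094 0 0 0; 0.7 0 0.0025 0.094 0 0 0; 1 0 0.0025 0.094 0 0 0")

```text
time_s: 13.4
eef_pos: [0.5439, -0.2478, 0.1224]
eef_rot: [-0.0, 0.864, 0.504, -0.0]
wrist_force: [-4.9, 3.6, 6.7]
opening: 0.16
grasp_force: 58.3
```

>>> servo_tool(series="1 0 0 0 0 0 0; 1 0 0 0 0 0 0; 1 0 0 0 0 0 0; 1 0 0 0 0 0 0; 1 0 0 0 0 0 0")

```text
time_s: 13.82
eef_pos: [0.544, -0.2478, 0.1223]
eef_rot: [-0.0, 0.864, 0.504, -0.0]
wrist_force: [-5.3, 4.2, 6.6]
opening: 0.151
grasp_force: 58.3
```

>>> servo_tool(series="1 0.001 -0.0006 0 0 0 0; 1 0.003 -0.0006 0 0 0 0; 1 0.006 -0.0006 0 0 0 0; 1 0.009 -0.0006 0 0 0 0; 1 0.012 -0.0006 0 0 0 0; 1 0.015 -0.0006 0 0 0 0; 1 0.018 -0.0006 0 0 0 0; 1 0.021 -0.0006 0 0 0 0; 1 0.024 -0.0006 0 0 0 0; 1 0.027 -0.0006 0 0 0 0; 1 0.03 -0.0006 0 0 0 0; 1 0.033 -0.0006 0 0 0 0")

```text
time_s: 14.82
eef_pos: [0.56, -0.2194, 0.1224]
eef_rot: [0.001, 0.864, 0.504, -0.0]
wrist_force: [-6.3, -1.0, 7.4]
opening: 0.157
grasp_force: 58.9
```

>>> servo_tool(series="1 0.002 0 0 0 0 0; 1 0.004 0 0 0 0 0; 1 0.006 0 0 0 0 0; 1 0.008 0 0 0 0 0; 1 0.01 0 0 0 0 0; 1 0.012 0 0 0 0 0; 1 0.014 0 0 0 0 0; 1 0.016 0 0 0 0 0; 1 0.018 0 0 0 0 0; 1 0.019 0 0 0 0 0; 1 0.02 0 0 0 0 0; 1 0.02 0 0 0 0 0")

```text
time_s: 15.82
eef_pos: [0.5698, -0.2018, 0.1224]
eef_rot: [0.0, 0.864, 0.504, -0.0]
wrist_force: [-4.7, 0.6, 6.3]
opening: 0.151
grasp_force: 58.8
```

>>> servo_tool(series="1 0.001 0 0 0 0 0; 1 0.002 0 0 0 0 0; 1 0.003 0 0 0 0 0; 1 0.004 0 0 0 0 0; 1 0.005 0 0 0 0 0; 1 0.006 0 0 0 0 0")

```text
time_s: 16.32
eef_pos: [0.5727, -0.1968, 0.1224]
eef_rot: [0.001, 0.864, 0.504, -0.0]
wrist_force: [-5.6, -0.8, 7.5]
opening: 0.157
grasp_force: 58.9
```

```bash
cat > p.py <<'E'
from h import *
o=obs();Y=np.array([.4924,.8704]);print("Y'",np.array(o["eef_pos"])[:2]@Y,"Fy'",np.array(o["wrist_force"])[:2]@Y)
E
python3 p.py; python3 f.py | grep -v tab
```

```text
Y' 0.11067457127563095 Fy' -3.4605994225761925
scene
small 111 tray x,y 0.0463 0.0909
small 237 tray x,y 0.0332 0.0222
small 127 tray x,y 0.0465 -0.0271
large 164 tray x,y 0.0408 0.0314
handle z top [0.05063987 0.05387199]
floor z front 0.024340949428623193
0.081 front x 0.0205 yaw 0.007
0.003 front x 0.0155 yaw -0.425
-0.065 front x 0.0275 yaw -0.511
side
small 167 tray x,y 0.0369 0.0138
small 157 tray x,y 0.0491 -0.0244
handle z top [0.0528862  0.05649548]
floor z front 0.028119985923916513
0.003 front x 0.019 yaw -0.363
-0.065 front x 0.0294 yaw -0.43
```

>>> servo_tool(series="1 0.0006 0 0 0 0 0; 1 0.0012 0 0 0 0 0; 1 0.0018 0 0 0 0 0; 1 0.0024 0 0 0 0 0")

```text
time_s: 16.75
eef_pos: [0.5738, -0.1948, 0.1224]
eef_rot: [0.001, 0.864, 0.504, -0.0]
wrist_force: [-6.2, -0.4, 7.4]
opening: 0.154
grasp_force: 58.9
```

>>> servo_tool(series="1 0.0005 0 0 0 0 0; 1 0.001 0 0 0 0 0; 1 0.0014 0 0 0 0 0")

```text
time_s: 17.0
eef_pos: [0.5746, -0.1935, 0.1224]
eef_rot: [0.001, 0.864, 0.504, -0.0]
wrist_force: [-5.2, -0.5, 7.2]
opening: 0.155
grasp_force: 58.9
```

>>> servo_tool(series="1 0.0004 0 0 0 0 0; 1 0.0008 0 0 0 0 0; 1 0.0011 0 0 0 0 0")

```text
time_s: 17.25
eef_pos: [0.5751, -0.1926, 0.1224]
eef_rot: [0.001, 0.864, 0.504, -0.0]
wrist_force: [-5.1, -0.2, 7.8]
opening: 0.154
grasp_force: 58.9
```

>>> servo_tool(series="1 0.0003 0 0 0 0 0; 1 0.0006 0 0 0 0 0; 1 0.0008 0 0 0 0 0")

```text
time_s: 17.5
eef_pos: [0.5755, -0.1919, 0.1224]
eef_rot: [0.001, 0.864, 0.504, -0.0]
wrist_force: [-6.6, -0.6, 7.6]
opening: 0.151
grasp_force: 58.9
```

>>> servo_tool(series="1 0.0003 0 0 0 0 0; 1 0.0006 0 0 0 0 0; 1 0.0008 0 0 0 0 0")

```text
time_s: 17.75
eef_pos: [0.5756, -0.1916, 0.1224]
eef_rot: [0.001, 0.864, 0.504, -0.001]
wrist_force: [-7.3, -2.0, 7.3]
opening: 0.156
grasp_force: 58.9
```

>>> servo_tool(series="1 0.0003 0 0 0 0 0; 1 0.0006 0 0 0 0 0; 1 0.0008 0 0 0 0 0")

```text
time_s: 18.0
eef_pos: [0.5757, -0.1916, 0.1224]
eef_rot: [0.001, 0.864, 0.504, -0.001]
wrist_force: [-9.1, -4.9, 8.5]
opening: 0.158
grasp_force: 58.9
```

>>> servo_tool(series="1 0.0003 0 0 0 0 0; 1 0.0006 0 0 0 0 0; 1 0.0009 0 0 0 0 0; 1 0.0009 0 0 0 0 0")

```text
time_s: 18.33
eef_pos: [0.5757, -0.1915, 0.1224]
eef_rot: [0.001, 0.864, 0.504, -0.002]
wrist_force: [-11.3, -6.8, 7.7]
opening: 0.155
grasp_force: 59.0
```

```bash
python3 p.py;python3 f.py | grep -v tab
```

```text
Y' 0.11681328186702888 Fy' -11.450504559338624
scene
small 104 tray x,y 0.0465 0.0966
small 225 tray x,y 0.0332 0.0286
small 128 tray x,y 0.0467 -0.0208
large 163 tray x,y 0.0402 0.0372
handle z top [0.05030935 0.0537981 ]
floor z front 0.024488977161800207
0.081 front x 0.0209 yaw 0.309
0.003 front x 0.0177 yaw -0.366
-0.065 front x 0.0295 yaw -0.192
side
small 186 tray x,y 0.0377 0.0205
small 154 tray x,y 0.0492 -0.0187
handle z top [0.0527088  0.05617848]
floor z front 0.028234838656505223
0.003 front x 0.0208 yaw -0.294
```

>>> servo_tool(series="1 0.0003 0 0 0 0 0; 1 0.0005 0 0 0 0 0; 1 0.0005 0 0 0 0 0; 1 0.0005 0 0 0 0 0; 1 0.0005 0 0 0 0 0; 1 0.0005 0 0 0 0 0")

```text
time_s: 18.93
eef_pos: [0.5757, -0.1915, 0.1224]
eef_rot: [0.001, 0.864, 0.504, -0.002]
wrist_force: [-11.9, -8.7, 8.4]
opening: 0.158
grasp_force: 59.0
```

```bash
python3 p.py
```

```text
Y' 0.11683939616855538 Fy' -13.423325961267102
```

Pressed home with a wrist reading of 13.4 N, about 11.5 N after rail friction. Next I'll release under pressure and retreat straight up.

>>> servo_tool(series="0.7 0 0 0 0 0 0; 0.55 0 0 0 0 0 0; 0.4 0 0 0 0 0 0; 0.2 0 0 0 0 0 0; 0 0 0 0 0 0 0; 0 0 0 0 0 0 0; 0 0 0 -0.01 0 0 0; 0 0 0 -0.03 0 0 0; 0 0 0 -0.06 0 0 0; 0 0 0 -0.09 0 0 0; 0 0 0 -0.12 0 0 0; 0 0 0 -0.12 0 0 0")

```text
time_s: 19.93
eef_pos: [0.5803, -0.1901, 0.2494]
eef_rot: [0.005, 0.864, 0.504, 0.003]
wrist_force: [0.8, -1.2, 1.4]
opening: 0.501
grasp_force: 0.0
```

>>> servo_tool(series="0 0 -0.03 -0.01 0 0 0; 0 0 -0.06 -0.02 0 0 0; 0 0 -0.1 -0.02 0 0 0; 0 0 -0.13 -0.02 0 0 0; 0 0 -0.15 -0.02 0 0 0; 0 0 -0.15 -0.02 0 0 0; 0 0 -0.15 -0.02 0 0 0")

```text
time_s: 20.52
eef_pos: [0.4464, -0.1145, 0.262]
eef_rot: [0.001, 0.864, 0.504, 0.001]
wrist_force: [-0.2, 0.5, 0.6]
opening: 0.497
grasp_force: 0.0
```

```bash
python3 f.py; python3 - <<'E'
import cv2
im=cv2.imread('pics/side3.png')[120:320,220:430];cv2.imwrite('pics/end.png',cv2.resize(im,None,fx=2.8,fy=2.8))
E
```

```text
scene
small 98 tray x,y 0.049 -0.024
tab 26 x 0.07193775559135288 0.08512945725041335 y -0.11422849696017788 -0.10023717697743141 [ 0.56982383 -0.19836574  0.12864062]
handle z top [0.05070884 0.05464484]
floor z front 0.025498081420668006
0.003 front x 0.0184 yaw -0.343
-0.065 front x 0.0287 yaw -0.189
side
small 97 tray x,y 0.0522 0.0987
small 92 tray x,y 0.0624 0.0235
small 154 tray x,y 0.0489 -0.0189
small 48 tray x,y 0.0819 -0.0998
large 150 tray x,y 0.0448 0.0425
tab 31 x 0.07477178076260196 0.08735606345658323 y -0.11199856081830835 -0.10000705118494516 [ 0.57261114 -0.19803068  0.12975357]
handle z top [0.05270243 0.05630746]
floor z front 0.5943480969336945
0.003 front x 0.0215 yaw -0.252
```

View pics/end.png

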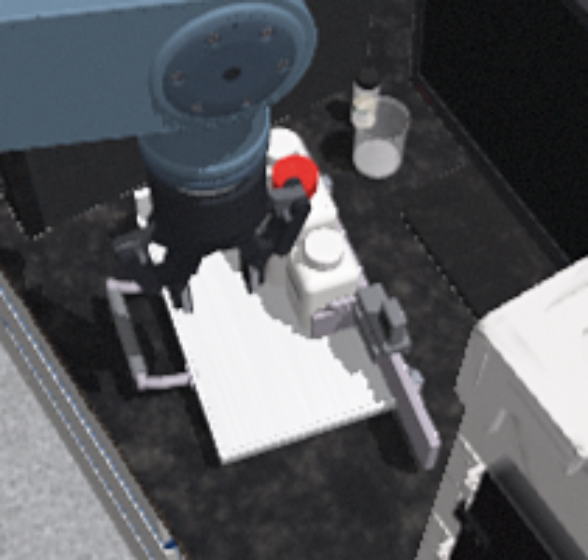

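The final view shows the row against the fence: red cap at (295,178), small bottle at (322,270). The follower blade is against the small bottle at (330,315), the tray is flat, and the beaker and vial are in place.

```bash
python3 -c "
from bench import ctrl
print(ctrl.hand_in())"
```

```text
the job is handed in; nothing more can be done
None
```

I handed the job in at about 20.5 s: the three bottles stand in a closed row along the fence against the end stop, the tray is flat, and the gripper is clear. I pressed the follower home with about 12 N (13.4 N at the wrist, less roughly 2 N of rail friction) and left it there. In the last picture the gripper hid part of the row, and I did not check the mouse; no verdict came back.

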